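# Shut off the duster air at the print counter

## Task

The air to the printer duster is still on at the desk. Shut the ball valve on the pipe that carries the round dial gauge: swing its lever a quarter turn clockwise (seen from above) until it is against its stop and lies straight across the pipe, then let go. Leave the lever of the other valve, on the pipe with the upright clear filter, as you found it.

Things in the scene. Friction and masses are not known exactly. Their poses are not given: they have to be found in the camera images.
- gauge_branch: Air line with the round dial gauge, on a grey plate 310x70x8 mm on the desk. Pipe 21 mm thick, axis 55 mm up; ends bend down at x = -130 and +130 mm; brass valve in the middle. Origin: on the desk under the stem, the lever's vertical axis. x: along the pipe, gauge end to outlet; z up. Gauge: face up at x = -85 mm, 60 mm wide, top 97 mm up. Loose objects up to 170 mm tall stand about.
- gauge_lever (a joint): Turn of the gauge line's lever, rad. 0 = open: lever along +x of gauge_branch, over the outlet pipe. Grows clockwise seen from above to a hard stop at 1.571 = shut: lever along -y of gauge_branch, square to the pipe. Starts between 0 and 0.5. Stiff: friction 0.5 N m (7 N at the grip), no spring; stays where left.
- gauge_lever_grip (a point): Middle of this lever's grip, 75 mm from the stem axis, 100 mm above the desk; turns with the lever. x points along the lever away from the stem, z up. Steel strip with a black sleeve 72 mm long (36 to 108 mm from the stem), 18 mm wide, 12 mm thick (94 to 106 mm above the desk). When open, 28 mm of free height between sleeve and pipe.
- filter_lever_grip (a point): The same point on the lever of the other valve, on a second air line of the same make and size, which has an upright clear filter (36 mm thick, black cap, top 133 mm above the desk) in place of the gauge. Same axes and lever sizes. This lever must stay as it is.

How it is judged:
By the outcome, as a careful person would: the job done as asked, in the order asked, and still so for the second after the job is handed in, with the robot touching nothing.
It also fails if it takes over 35 s, if anything falls off the work surface, if the arm or the gripper's body presses on something with over 40 N, if the wrist force passes 120 N, or if a joint passes its speed limit or range.

## Robot

A 6-joint arm with a two-finger parallel gripper is mounted at the origin on the work surface. World frame = base frame: x ahead of the robot, y to its left, z up, the work surface at z = 0. Lengths are in m, angles in degrees, forces in N, time in s.
With the tool pointing down it reaches from about 0.375 to 0.9 m from the base axis. Payload 3.1 kg.
Tool frame: the origin (TCP) lies on the centre line of the jaws, within the pads' length; the fingertips stand bot.nose_length ahead of it and the grasp point (between the pads) lies 2 mm behind it (bot.nose_length is the distance from the TCP to the fingertips, in m); z points along the fingers, y is the direction in which the jaws open and shut (so a half turn about z gives the same grasp; the last joint's range is limited). The gripper opens to 87 mm and grips with 3 to 60 N. Pads are 19 mm wide; open, the fingers measure 117 mm over their backs; the gripper's body (75 mm by 190 mm) begins 51 mm behind the grasp point.
Start: joints at [64.601, 30.224, 82.088, -0, 67.689, -10.227], TCP at [0.164, 0.603, 0.24] pointing down, gripper open.
Joint ranges: [-176.69, 176.69], [-43.24, 126.21], [12.49, 139.97], [-82, 262], [0, 151.66], [-163.58, 163.58]. Speed limits (degrees/s): [159.86, 159.86, 180, 180, 180, 180].

## Interface

Orientations are given as a 3x3 rotation matrix whose columns are the frame's x, y, z axes.
In Python, from rig import bot, optics, hand_in gives the robot as it stands. The module is installed in compiled form; this text tells all that it offers.
- The arm moves only by the tool move_arm, never from a script. Its argument "series" is a list of rows, each a list of 5 numbers: the shift along the tool's x, y, z in m, then the turn about the tool's z in rad, then the finger opening in m, from 0 to 0.087. In form: [[dx, dy, dz, roll, grip], ...]. A call has 1 to 5 rows; each row is the pose to reach, as a shift and turn from the pose measured when the call began, along the tool's axes at that moment; what a row does not reach only later rows make up. A row lasts 1/8 s, in which the tool goes at most 62.5 mm and 10.7 degrees, less where a joint would pass 70% of its speed; a pose out of reach is approached as far as the arm can. A call with a gripper value outside its range is refused whole. The fingers move at their own pace and stop on an object; the grip force is fixed at half the most. Time passes only in rows, so rows that repeat a pose let the fingers close. It gives the time, the measured TCP pose, the force and the opening at its end, in the units of the state.
- bot.read_state(): the state, without advancing time (a new reading comes with each control period).
- optics.capture(name): name is "side" or "top" or "wrist"; returns the picture (400x640x3 uint8, red, green, blue); there is no depth.
- optics.camera_params(name): a dict with "vfov" (degrees; the focal length in pixels is half the picture's height over the tangent of half this angle, whatever the lens; pixels are square), "cx", "cy" (the principal point, pixels), "k1" (the pictures are not rectified: a ray, as slopes to the right and down, at radius r is drawn at 1 + k1 r^2 times it, then the intrinsics apply), "world_from_camera" (4x4, takes a point from camera to world coordinates); the wrist camera has in their place "hand_eye" (4x4, takes a point from camera to tool coordinates, whose origin is the TCP and whose axes are the flange's). Camera axes: x right, y down, z forward; pixel columns grow to the right and rows downward; lengths in m; the calibration is good to about 2 mm. A picture is of the moment at which its call begins: read the wrist's pose just before it. camera_params takes no time and is no camera call.
- hand_in(): hands the job in, once; it reports no verdict.
The state is a dict: "time_s": time; "joint_positions": joint angles; "qvel": joint speeds; "tau": joint torques, N m; "position": TCP position; "tcp_rot": TCP orientation; "force": force on the tool from outside, world axes, zero at the start; "moment": the same for the moment, N m; "opening": opening from 0.0 (shut) to 1.0 (fully open).
Only numpy, scipy, OpenCV 4.12 (cv2) and the standard library are available. Lean on these libraries where they do the work, as an engineer would, in place of code of your own. Each camera call takes 0.05 s, during which the arm holds its last target. There are 200 camera calls.

## Working session

There is one attempt and no reset: what is moved stays moved. The work goes in short steps, Python scripts to look and compute and a tool call to move; the robot and the scene stay as the last step left them, time stands still between calls to the robot, and variables do not carry over. Pictures are saved under pics/ and viewed, on a budget of 10 in all, crops included, one or two more only if the job needs it, and the job is handed in when it is done.

Besides the shell and the picture viewer there is one more tool, called after "Emit:" in YAML: its name, and indented under it one key for each argument. move_arm: Moves the arm, as the interface text tells. Its arguments: {"type":"object","properties":{"series":{"type":"array"}},"required":["series"]}

```bash
mkdir -p pics; cat > h.py <<'E'
import numpy as np, cv2
from rig import bot, optics, hand_in
def save(n,f):
    im=optics.capture(n); cv2.imwrite(f'pics/{f}.png',im[...,::-1]); return im
def ray(n,u,v,st=None):
    p=optics.camera_params(n); f=200/np.tan(np.radians(p['vfov']/2))
    K=np.array([[f,0,p['cx']],[0,f,p['cy']],[0,0,1.]])
    q=cv2.undistortPoints(np.array([[[u,v]]],float),K,np.array([p['k1'],0,0,0,0.]))[0,0]
    if 'world_from_camera' in p: T=np.array(p['world_from_camera'])
    else:
        st=st or bot.read_state(); W=np.eye(4);W[:3,:3]=st['tcp_rot'];W[:3,3]=st['position']; T=W@np.array(p['hand_eye'])
    return T[:3,3],T[:3,:3]@np.array([q[0],q[1],1])
def onz(n,u,v,z,st=None):
    o,d=ray(n,u,v,st); return (o+d*(z-o[2])/d[2]).round(4)
E
python3 - <<'E'
from h import *
a=save('top','top1');b=save('side','side1')
s=bot.read_state();print(s['time_s'],s['position'],s['tcp_rot'],s['opening'],bot.nose_length)
E
```

```text
0.1 [0.16326412 0.60264687 0.23867528] [[-9.65137774e-01  2.61740984e-01 -8.56604964e-04]
 [ 2.61742130e-01  9.65136239e-01 -1.76022277e-03]
 [ 3.66018053e-04 -1.92306709e-03 -9.99998084e-01]] 1.00077617871738 0.017
```

View pics/top1.png

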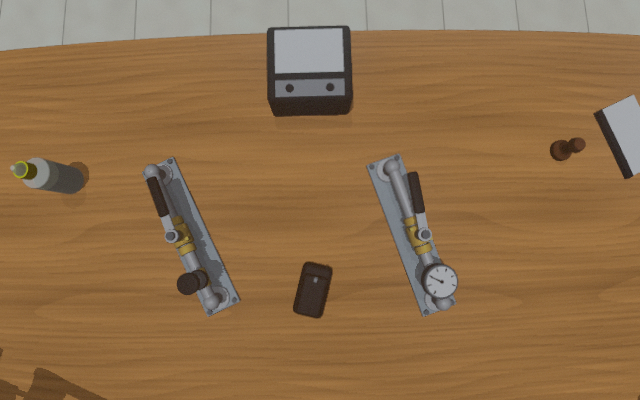

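View pics/side1.png

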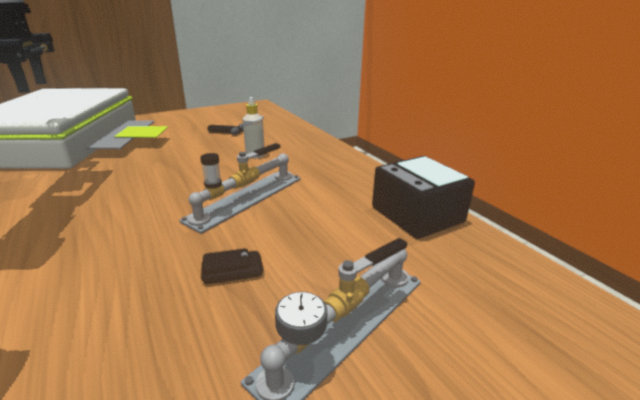

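The top view shows the gauge line with plate corners at about (367,165), (400,154), (455,302) and (424,315). The dial is at (440,281), the stem cap at (425,234), and the black sleeve runs from (413,173) to (420,213). The filter line is to the left, its lever at about (158,197). The side view confirms which line carries the dial, and nothing tall stands near its lever.

```bash
python3 - <<'E'
from h import *
im=cv2.imread('pics/top1.png')
g=im.max(2)<60; m=np.zeros_like(g); m[165:222,400:435]=1
n,l,s,c=cv2.connectedComponentsWithStats((g&m).astype(np.uint8)); k=1+s[1:,4].argmax()
r=cv2.minAreaRect(np.argwhere(l==k)[:,::-1].astype(np.float32)); print(s[k],c[k],r)
sl=onz('top',*c[k],.104)
P=[onz('top',*p,.008) for p in [(367,165),(400,154),(455,302),(424,315)]]
x=(P[0]+P[1]-P[2]-P[3]); o=sum(P)/4
print('plate',P,'o',o,'axis',np.degrees(np.arctan2(x[1],x[0])),np.linalg.norm(x)/2)
st=onz('top',425,234,.112);print('stem',st,'sleeve',sl,'gauge',onz('top',440,281,.097))
for z in(st,o): d=sl-z; print(np.degrees(np.arctan2(d[1],d[0])),np.linalg.norm(d[:2]))
E
```

```text
[408 172  17  41 300] [415.80333333 192.57333333] ((415.4422912597656, 192.21156311035156), (40.98827362060547, 10.198039054870605), 78.69007110595703)
plate [array([ 0.6689, -0.1044,  0.008 ]), array([ 0.6888, -0.1693,  0.008 ]), array([ 0.4016, -0.2638,  0.008 ]), array([ 0.3795, -0.203 ,  0.008 ])] o [ 0.5347   -0.185125  0.008   ] axis 18.51539944594901 0.3040374853533689
stem [ 0.5344 -0.1832  0.112 ] sleeve [ 0.6043 -0.1729  0.104 ] gauge [ 0.4542 -0.2096  0.097 ]
8.382403995845138 0.07065479460022507
9.962185459291755 0.0706654839720213
```

Emit:
move_arm:
  series:
    - [-0.632,-0.632,0,-0.42,0.087]
    - [-0.632,-0.632,0,-0.42,0.087]
    - [-0.632,-0.632,0,-0.42,0.087]
    - [-0.632,-0.632,0,-0.42,0.087]
    - [-0.632,-0.632,0,-0.42,0.087]

```text
time_s: 0.72
position: [0.318, 0.3331, 0.2395]
tcp_rot: [[-0.988, -0.155, -0.001], [-0.155, 0.988, -0.002], [0.001, -0.002, -1.0]]
force: [1.2, -0.2, 1.6]
opening: 1.001
```

```bash
cat >> h.py <<'E'
def to(x,y,z,lever_deg):
    "shift+roll to put TCP there with tool y at lever_deg+90"
    s=bot.read_state();R=np.array(s['tcp_rot']);yaw=np.degrees(np.arctan2(R[1,1],R[0,1]))
    d=R.T@(np.array([x,y,z])-s['position'])
    print(s['time_s'],np.round(s['position'],4),'yaw',yaw.round(2),'F',np.round(s['force'],1),'shift',d.round(4),'roll',np.radians(yaw-90-lever_deg).round(4))
E
python3 -c "
from h import *
to(.608,-.172,.24,9)"
```

```text
0.725 [0.318  0.3331 0.2395] yaw 98.93 F [ 1.2 -0.2  1.6] shift [-2.081e-01 -5.440e-01  2.000e-04] roll -0.0012
```

Emit:
move_arm:
  series:
    - [-0.208,-0.544,0,0,0.087]
    - [-0.208,-0.544,0,0,0.087]
    - [-0.208,-0.544,0,0,0.087]
    - [-0.208,-0.544,0,0,0.087]
    - [-0.208,-0.544,0,0,0.087]

```text
time_s: 1.35
position: [0.4734, 0.0618, 0.2398]
tcp_rot: [[-0.988, -0.155, -0.001], [-0.155, 0.988, -0.001], [0.001, -0.001, -1.0]]
force: [0.5, 0.3, -0.1]
opening: 1.0
```

```bash
python3 -c "
from h import *
to(.608,-.172,.24,9)"
```

```text
1.35 [0.4734 0.0618 0.2398] yaw 98.89 F [ 0.5  0.3 -0.1] shift [-9.680e-02 -2.518e-01  1.000e-04] roll -0.0018
```

Emit:
move_arm:
  series:
    - [-0.097,-0.252,0,0,0.087]
    - [-0.097,-0.252,0,0,0.087]
    - [-0.097,-0.252,0,0,0.087]
    - [-0.097,-0.252,0,0,0.087]
    - [-0.097,-0.252,0,0,0.087]

```text
time_s: 1.98
position: [0.6096, -0.1761, 0.2394]
tcp_rot: [[-0.988, -0.152, 0.0], [-0.152, 0.988, -0.003], [0.0, -0.003, -1.0]]
force: [-0.0, 0.5, 0.1]
opening: 0.997
```

```bash
python3 -c "
from h import *
to(.608,-.172,.24,9)
save('wrist','w1')"
```

```text
1.975 [ 0.6096 -0.1761  0.2394] yaw 98.71 F [-0.   0.5  0.1] shift [ 0.001   0.0043 -0.0006] roll -0.005
```

View pics/w1.png

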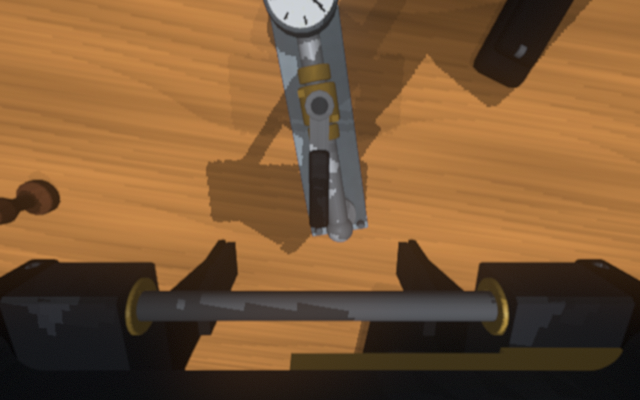

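The wrist view shows the dial at the top, the stem cap at (319,105) and the sleeve spanning (319,150) to (318,227). The area around the lever is clear.

```bash
python3 -c "
from h import *
to(.608,-.172,.24,9)
st=onz('wrist',319,105,.112);a=onz('wrist',319.5,151,.106);b=onz('wrist',318.5,226,.106)
print(st,a,b); d=b-st
print(np.degrees(np.arctan2(d[1],d[0])),np.linalg.norm(d[:2]),np.linalg.norm((a-st)[:2]),(a+b)/2, onz('wrist',340,230,.065))
"
```

```text
2.025 [ 0.6105 -0.1775  0.2393] yaw 98.69 F [ 1.4 -1.2  0.7] shift [ 0.0016  0.0058 -0.0007] roll -0.0054
[ 0.5349 -0.1865  0.112 ] [ 0.5715 -0.1804  0.106 ] [ 0.6384 -0.1709  0.106 ]
8.571366353941167 0.10466904986671076 0.037104851434819106 [ 0.60495 -0.17565  0.106  ] [ 0.6558 -0.1456  0.065 ]
```

Emit:
move_arm:
  series:
    - [0.002,0.003,0.06,0,0.087]
    - [0.002,0.003,0.11,0,0.087]
    - [0.002,0.003,0.141,0,0.087]
    - [0.002,0.003,0.141,0,0.087]
    - [0.002,0.003,0.141,0,0.087]

```text
time_s: 2.65
position: [0.6089, -0.1752, 0.0994]
tcp_rot: [[-0.988, -0.152, 0.003], [-0.152, 0.988, -0.005], [-0.002, -0.005, -1.0]]
force: [-0.4, -0.3, 0.9]
opening: 1.004
```

Emit:
move_arm:
  series:
    - [0,0,0,0,0]
    - [0,0,0,0,0]
    - [0,0,0,0,0]
    - [0,0,0,0,0]
    - [0,0,0,0,0]

```text
time_s: 3.28
position: [0.6089, -0.1753, 0.0995]
tcp_rot: [[-0.988, -0.151, 0.003], [-0.151, 0.988, -0.005], [-0.002, -0.005, -1.0]]
force: [-0.5, 0.1, -0.1]
opening: 0.512
```

```bash
python3 -c "
from h import *
to(.608,-.175,.098,8.5);print(bot.read_state()['opening'])
save('wrist','w2')"
```

```text
3.275 [ 0.6089 -0.1753  0.0995] yaw 98.71 F [-0.5  0.1 -0.1] shift [0.0008 0.0004 0.0015] roll 0.0037
0.5115662084266867
```

View pics/w2.png

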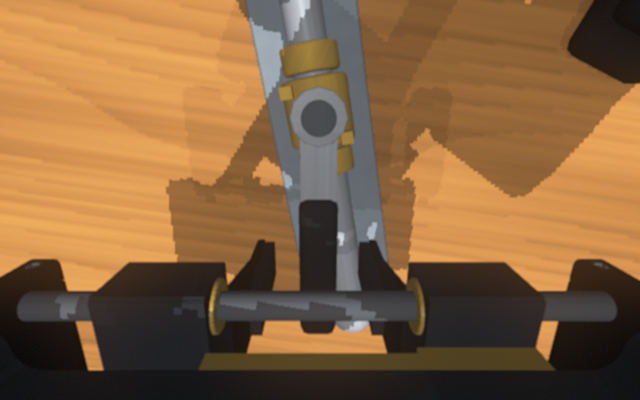

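The lever is centred between the jaws, with the sleeve at column 318, and nothing is in the way. I'll close to a loose cage and swing along the arc.

Emit:
move_arm:
  series:
    - [0,0,0.0015,0,0.026]
    - [0,0,0.0015,0,0.026]
    - [0,0,0.0015,0,0.026]
    - [0,0,0.0015,0,0.026]

```text
time_s: 3.82
position: [0.6088, -0.1753, 0.0979]
tcp_rot: [[-0.988, -0.151, 0.003], [-0.151, 0.988, -0.005], [-0.002, -0.005, -1.0]]
force: [0.3, 0.5, -0.1]
opening: 0.303
```

Emit:
move_arm:
  series:
    - [0.0007,-0.0104,0,0.14,0.026]
    - [0.0029,-0.0207,0,0.28,0.026]
    - [0.0065,-0.0305,0,0.42,0.026]
    - [0.0114,-0.0397,0,0.56,0.026]
    - [0.0175,-0.0482,0,0.7,0.026]

```text
time_s: 4.45
position: [0.599, -0.2232, 0.0978]
tcp_rot: [[-0.851, 0.525, 0.003], [0.525, 0.851, -0.001], [-0.003, 0.001, -1.0]]
force: [1.8, 6.5, -0.3]
opening: 0.301
```

```bash
python3 -c "
from h import *
t=np.radians(8.5-40)
to(.534+.075*np.cos(t),-.186+.075*np.sin(t),.098,8.5-40);print(bot.read_state()['opening'])
save('wrist','w3')"
```

```text
4.45 [ 0.599  -0.2232  0.0978] yaw 58.32 F [ 1.8  6.5 -0.3] shift [-0.0001 -0.0023 -0.0002] roll -0.0031
0.30122368163806607
```

View pics/w3.png

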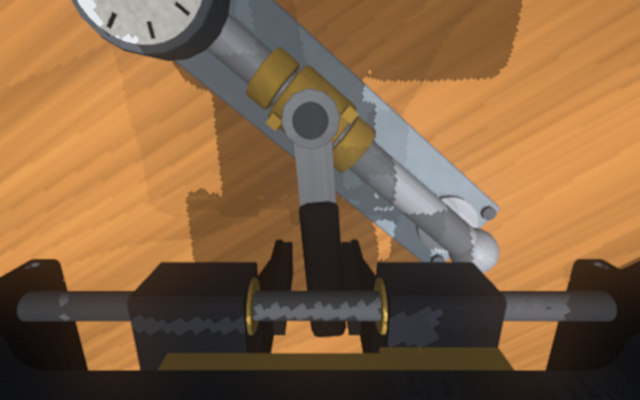

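The lever is following, pushed by the right-hand finger with about 7 N of friction. I'll carry on.

Emit:
move_arm:
  series:
    - [0.0007,-0.0124,0,0.14,0.026]
    - [0.0029,-0.0227,0,0.28,0.026]
    - [0.0065,-0.0325,0,0.42,0.026]
    - [0.0114,-0.0417,0,0.56,0.026]
    - [0.014,-0.0455,0,0.63,0.026]

```text
time_s: 5.12
position: [0.5638, -0.2549, 0.0978]
tcp_rot: [[-0.373, 0.928, 0.006], [0.928, 0.373, -0.0], [-0.002, 0.005, -1.0]]
force: [5.4, 4.1, -2.5]
opening: 0.297
```

```bash
python3 -c "
from h import *
t=np.radians(-71.5)
to(.534+.075*np.cos(t),-.186+.075*np.sin(t),.098,-71.5)
save('wrist','w4')"
```

```text
5.125 [ 0.5638 -0.2549  0.0978] yaw 21.88 F [ 5.4  4.1 -2.5] shift [ 0.0002 -0.0064 -0.0003] roll 0.059
```

View pics/w4.png

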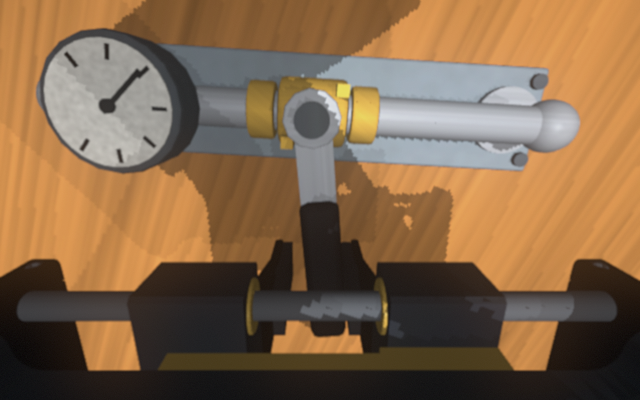

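The lever is nearly square, pushed by the right finger, with roughly 6–7° left. I'll press in small steps and watch the force.

Emit:
move_arm:
  series:
    - [0.0002,-0.004,0,0.03,0.026]
    - [0.0002,-0.008,0,0.06,0.026]
    - [0.0002,-0.009,0,0.06,0.026]
    - [0.0002,-0.009,0,0.06,0.026]

```text
time_s: 5.68
position: [0.5568, -0.258, 0.0978]
tcp_rot: [[-0.316, 0.949, 0.009], [0.949, 0.316, -0.001], [-0.004, 0.008, -1.0]]
force: [5.2, 2.6, -2.9]
opening: 0.299
```

Emit:
move_arm:
  series:
    - [0,-0.003,0,0,0.026]
    - [0,-0.003,0,0,0.026]

```text
time_s: 5.92
position: [0.5557, -0.2585, 0.0977]
tcp_rot: [[-0.317, 0.948, 0.013], [0.948, 0.317, -0.001], [-0.005, 0.012, -1.0]]
force: [4.5, 2.3, -3.3]
opening: 0.301
```

Emit:
move_arm:
  series:
    - [0,-0.005,0,0,0.026]
    - [0,-0.005,0,0,0.026]
    - [0,-0.005,0,0,0.026]

```text
time_s: 6.3
position: [0.5541, -0.2593, 0.0977]
tcp_rot: [[-0.317, 0.948, 0.019], [0.948, 0.317, -0.001], [-0.007, 0.018, -1.0]]
force: [8.4, 4.9, -4.5]
opening: 0.298
```

Emit:
move_arm:
  series:
    - [0,-0.005,0,0,0.026]
    - [0,-0.005,0,0,0.026]
    - [0,-0.005,0,0,0.026]

```text
time_s: 6.68
position: [0.554, -0.2594, 0.0975]
tcp_rot: [[-0.317, 0.948, 0.028], [0.948, 0.317, 0.0], [-0.009, 0.027, -1.0]]
force: [12.9, 8.0, -6.4]
opening: 0.302
```

```bash
python3 -c "
from h import *
t=np.radians(-71.5)
to(.534+.075*np.cos(t),-.186+.075*np.sin(t),.098,-71.5)
save('wrist','w5')"
```

```text
6.675 [ 0.554  -0.2594  0.0975] yaw 18.48 F [12.9  8.  -6.4] shift [ 0.0009  0.0044 -0.0004] roll -0.0004
```

View pics/w5.png

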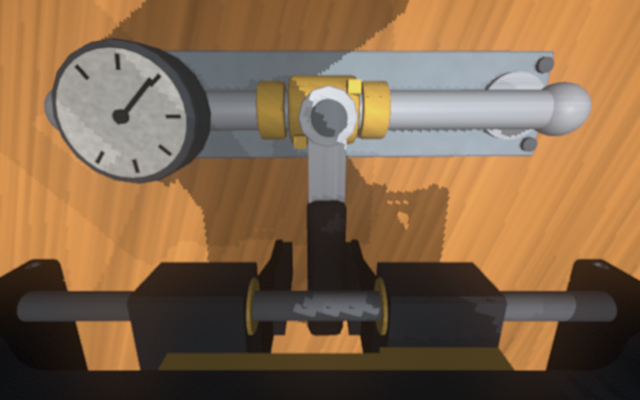

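The lever is square to the pipe and no longer moves while the force climbs to about 16 N, so it is on its stop. I'll centre the jaws, open and rise.

Emit:
move_arm:
  series:
    - [0,0.003,0,0,0.026]
    - [0,0.003,0,0,0.04]
    - [0,0.003,0,0,0.06]
    - [0,0.003,0,0,0.06]
    - [0,0.003,0,0,0.06]

```text
time_s: 7.35
position: [0.5566, -0.2587, 0.0977]
tcp_rot: [[-0.316, 0.948, 0.028], [0.949, 0.317, -0.0], [-0.009, 0.027, -1.0]]
force: [0.1, -0.6, 0.2]
opening: 0.646
```

Emit:
move_arm:
  series:
    - [0,0,0,0,0.06]
    - [0,0,-0.04,0,0.06]
    - [0,0,-0.09,0,0.06]
    - [0,0,-0.14,0,0.06]
    - [0,0,-0.14,0,0.06]

```text
time_s: 7.98
position: [0.5549, -0.2604, 0.2427]
tcp_rot: [[-0.316, 0.948, 0.037], [0.948, 0.317, -0.006], [-0.018, 0.033, -0.999]]
force: [-0.4, -0.6, 0.1]
opening: 0.69
```

```bash
python3 -c "
from h import *
to(.554,-.2594,.24,-71.5)
a=save('wrist','w6');b=save('top','top2')
cv2.imwrite('pics/fin.png',np.hstack([cv2.resize(x,(400,250))for x in(a,b)]+[])[...,::-1])"
```

```text
7.975 [ 0.5549 -0.2604  0.2427] yaw 18.48 F [-0.4 -0.6  0.1] shift [ 0.0013 -0.0007  0.0026] roll -0.0004
```

View pics/w6.png

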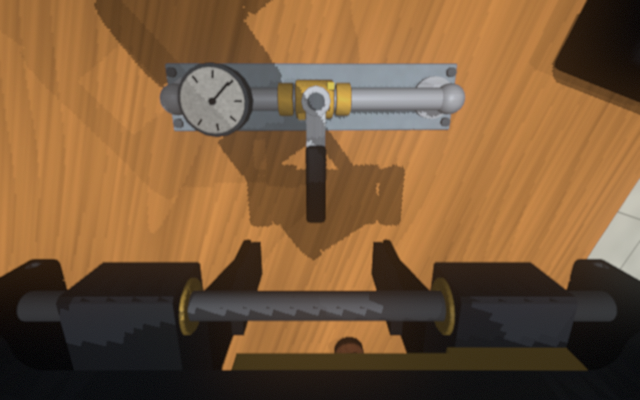

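The freed lever runs from (316,100) to (316,222), square to the pipe along row 98. Next is a numeric check of the angle, and of the filter lever between the two top pictures.

```bash
python3 -c "
from h import *
s=onz('wrist',316,100,.112);b=onz('wrist',316,221,.106);p=onz('wrist',172,98,.055);q=onz('wrist',452,98,.055)
f=lambda v:np.degrees(np.arctan2(v[1],v[0]))
print(f(b-s),f(q-p),f(q-p)-f(b-s))
A,B=[cv2.imread(f'pics/top{i}.png')[150:320,130:245].astype(int) for i in(1,2)]
print('filter diff',abs(A-B).max(),(abs(A-B).max(2)>30).sum())
for X in (A,B):
  m=(X.max(2)<60);m[70:]=0;print(m.sum(),np.argwhere(m).mean(0))
print(bot.read_state()['force'],bot.read_state()['time_s'])
"
```

```text
-71.47730885743972 18.434948822922014 89.91225768036173
filter diff 24 0
398 [46.00502513 27.52512563]
134 [44.93283582 28.67910448]
[-0.0929104   1.01517665 -0.59829991] 8.075
```

```bash
python3 -c "
from rig import hand_in
print(hand_in())"
```

```text
the job is handed in; nothing more can be done
None
```

The valve on the gauge line is shut and the job is handed in. I swung its lever about 80° clockwise with the jaws closed loosely around it. At the stop it held still while the force rose to about 16 N. I then opened the jaws and rose clear, at about 8 s on the robot's clock.

**Gauge lever:** after release it measures 89.9° to the pipe in the wrist picture, and the wrist force is about 1 N.

**Filter lever:** comparing the top pictures from before and after, no pixel around it changed by more than 24 levels. The dark-pixel count of its sleeve did not agree: it fell from 398 to 134. I put that down to a slight change in lighting crossing a tight threshold, because the sleeve's centre moved only about 1 pixel.

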